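Open the graver case with the safety tab on its latch

ROBOT

A 7-joint arm with a two-finger parallel gripper is mounted at the origin on the work surface. World frame = base frame: x ahead of the robot, y to its left, z up, the work surface at z = 0. Lengths are in m, angles in rad, forces in N, time in s.
With the tool pointing down it reaches from about 0.35 to 0.9 m from the base axis. Payload 8.1 kg.
Tool frame: the origin (TCP) lies at the very end of the fingers, on their centre line; the grasp point (between the pads) lies 19 mm behind it; z points along the fingers, y is the line along which they close (so a half turn about z gives the same grasp; the last joint's range is limited). The gripper opens to 92 mm and grips with 3 to 60 N. Pads are 19 mm wide; open, the fingers measure 130 mm over their backs; the gripper's body (75 mm by 190 mm) begins 47 mm behind the grasp point.
Start: joints at [-0.103, 0.434, 0.025, 1.573, -0.012, 1.134, -0.075], TCP at [0.625, -0, 0.227] pointing down, gripper open.
Joint ranges: [-2.62, 2.62], [-0.44, 2.09], [-1.27, 1.32], [0.08, 2.57], [-1.32, 4.46], [0.12, 2], [-2.74, 2.74]. Speed limits (rad/s): [2.22, 2.22, 3.01, 3.01, 3.14, 3.14, 3.14].

INTERFACE

Orientations are given as a rotation vector (axis times angle).
In Python, from cell import arm gives the robot as it stands.
- The arm moves only by the tool drive_tool, never from a script. Its argument "targets" is a list of rows, each a list of 7 numbers: the turn, a rotation vector about the world's x, y, z in units of 5 degrees (1.0 is 5 degrees), then the shift along the world's x, y, z in units of 40 mm (1.0 is 40 mm), then the opening, from 0 (shut) to 1 (fully open). In form: [[wx, wy, wz, dx, dy, dz, fingers], ...]. A call has 1 to 5 rows; each row is the pose to reach, as a shift and turn from the pose commanded when the call began; what a row does not reach only later rows make up. A row lasts 1/10 s, in which the tool goes at most 50 mm and 8.59 degrees, less where a joint would pass 70% of its speed; a pose out of reach is approached as far as the arm can. A call with a gripper value outside its range is refused whole. The fingers move at their own pace and stop on an object; "force" is the grip in N (left out, the last holds). Time passes only in rows, so rows that repeat a pose let the fingers close. It gives the time, the measured TCP pose, the force, the opening and the grip force at its end, in the units of the state.
- arm.observe(): the state, without advancing time (a new reading comes with each control period).
- arm.get_image(name): name is "scene" or "side" or "wrist"; returns a dict with "pixels" (384x512x3 uint8, red, green, blue), "intrinsics" (3x3 intrinsics, pixels), "rvec" (rotation vector, rad) and "tvec" (3), from world to camera coordinates, as OpenCV has them; the wrist camera has in their place "mount" (4x4, takes a point from camera to tool coordinates, whose origin is the TCP and whose axes are the flange's). Camera axes: x right, y down, z forward; pixel columns grow to the right and rows downward; lengths in m; the calibration is good to about 2 mm. The wrist camera is an equidistant fisheye: a pixel r from the principal point sees the ray r / f radians off the axis. A picture is of the moment at which its call begins: read the wrist's pose just before it. There is no depth.
- arm.sign_off(): hands the job in; it is judged then, once.
The state is a dict: "clock": time; "joints": joint angles; "dq": joint speeds; "joint_efforts": joint torques, N m; "position": TCP position; "ee_rot": TCP orientation; "force": force on the tool from outside, world axes, zero at the start; "ft_torque": the same for the moment, N m; "width": opening from 0.0 (shut) to 1.0 (fully open); "gripper_force": force on a finger pad.
Only numpy, scipy, OpenCV 4.12 (cv2) and the standard library are available. Lean on these libraries where they do the work, as an engineer would, in place of code of your own. Each camera call takes 0.05 s, during which the arm holds its last target. There are 200 camera calls.

TASK

Open the black graver case on the bench. Slide the safety tab gently outward right to its stop so that the main latch is free, swing the latch up (it has a small T-bar to pull), then lift the lid until it stands about upright, let go and leave it standing open. Do not force the tab or wrench the latch while the tab still holds it, and leave the other things on the bench where they are.

Things in the scene. Friction and masses are not known exactly. Their poses are not given: they have to be found in the camera images.
- case: Closed flat tool case (black shell, metal trim), fixed to the bench: 150 mm deep (x), 260 wide (y), 78 high. Origin: centre of underside; x points from the front wall, which faces the robot and has the catch, to the back; y to the left along the front, z up. All positions below, in mm, are in this frame with the lid shut. Lid: the upper 34 mm. On it a handle, x 9 to 31, |y| under 50, top at z 92.
- lid_hinge (a point): Middle of the lid's hinge line (along y) at the back of the case: x 75, y 0, z 44. The lid turns about it, front edge up and back.
- catch_middle (a point): Point in the middle of the lid's front wall at the seam: x -75, y 0, z 44; moves with the lid. The steel catch plate is screwed here through long slotted holes, anywhere from 8 mm left to 8 mm right of its nominal place. Latch, tab and end stop all sit on the plate and share this unknown shift along y, which is not measured.
- safety_tab: Steel tab: a flat bolt along y whose nose covers the latch. Origin: centre of its thumb block, 22 (x) by 9 (y) by 18 (z) mm, at x -94, z 50, y 62 to 95; bolt and guides reach out only to x -89. Slides to +y only, 5 N friction, stays put. The latch is free only with the tab within 2 mm of its solid stop (plate unshifted: y 100), 14 to 30 mm from its start. Over 14 N bends it.
- latch (a joint): Main latch angle (rad): 0 down and shut, 1.45 fully up. Steel hasp 40 mm wide hinged along y at x -80, z 72. Its pull is a T-bar: round, along y, 10 thick, 26 long, centred at x -110, y 0 (within 8 mm), z 40 when shut, 44 mm from its hinge. Pinch the bar end to end from above; it turns in the fingers. Free, it swings out (-x) and up with 1 to 3 N; held by the tab it will not.
- lid (a joint): Lid opening (rad): 0 shut, 1.57 upright, stop at 1.75. Held down while the latch is shut. With the latch fully up the T-bar is at x -116, z 98 and pulling it on round the lid hinge (198 mm away) lifts the lid with 3 to 7 N. The lid weighs about 0.5 kg; its hinge is stiff, so it stays where it is left.
- hammer: Bystander: hammer, 240 mm long, lying right of the case. Origin: underside, middle of its length.
- burnisher: Bystander: wooden-handled burnisher, 160 mm long, lying in front of the case. Origin: underside, middle of its length.
- bench_block: Bystander: steel bench block 75 x 75 x 22 mm, left of the case. Origin: centre of its underside.
- stone_tin: Bystander: round aluminium tin, 44 mm across, 19 mm high, left of the case. Origin: centre of its underside.
- tweezers: Bystander: steel tweezers 160 mm long, lying flat. Origin: underside, middle.
- jar: Bystander: glass jar with metal cap, 72 mm across, 85 mm high. Origin: centre of its underside.
- mug: Bystander: white mug 76 mm across, 90 mm high. Origin: centre of its underside.

How it is judged:
On the way, in this order (a step that is already met when the one before it is completed fails the run):
1. the safety tab has been slid outward while the latch is still down (distance of safety_tab from where it was at the start of the episode above 0.01 m and value of joint latch below 0.2 rad and value of joint lid below 0.03 rad), for 0.1 s.
2. the main latch has been swung up (value of joint latch above 0.9 rad), for 0.1 s.
At the end, for the whole second after the job is handed in: The lid stands open by 1.2 rad (69 degrees) or more and at rest, with the robot clear of everything (value of joint lid above 1.2 rad and velocity of joint lid between -0.05 and 0.05 rad/s); the robot touches nothing.
It fails at once if the safety tab is forced: more than 14 N on it, from the robot or from the latch pulled against it (contact force between safety_tab and anything else above 14 N).
It fails at once if a bystander is moved by more than 20 mm (distance of any of hammer, burnisher, bench_block, stone_tin, tweezers, jar, mug from where it was at the start of the episode above 0.02 m).
It also fails if it takes over 56 s, if anything falls off the work surface, if the arm or the gripper's body presses on something with over 40 N, if the wrist force passes 120 N, or if a joint passes its speed limit or range.

## Working session

There is one attempt and no reset: what is moved stays moved. The work goes in short steps, Python scripts to look and compute and a tool call to move; the robot and the scene stay as the last step left them, time stands still between calls to the robot, and variables do not carry over. Pictures are saved under pics/ and viewed, at most 13 in all, crops included, and the job is handed in when it is done.

Besides the shell and the picture viewer there is one more tool, called after "Call:" by a JSON object that holds its "op" and its "data". drive_tool: Moves the arm, as the interface text tells. Its arguments: {"type":"object","properties":{"targets":{"type":"array"},"force":{"type":"number"}},"required":["targets"]}

```bash
mkdir -p pics; ls; cat > h.py <<'E'
import numpy as np, cv2
from scipy.spatial.transform import Rotation as R
from cell import arm
def save(n,f):
    s=arm.observe(); im=arm.get_image(n); cv2.imwrite('pics/'+f,im['pixels'][:,:,::-1]); np.save('pics/'+f+'.npy',{'s':s,'im':im},allow_pickle=True); return s,im
def load(f): d=np.load('pics/'+f+'.npy',allow_pickle=True).item(); return d['s'],d['im']
def ray(s,im,u,v):
    K=np.array(im['intrinsics'])
    if 'mount' in im:
        x=(u-K[0,2])/K[0,0];y=(v-K[1,2])/K[1,1];r=np.hypot(x,y)+1e-12
        d=np.array([np.sin(r)*x/r,np.sin(r)*y/r,np.cos(r)]);M=np.array(im['mount'])
        Rt=R.from_rotvec(s['ee_rot']).as_matrix()
        return Rt@M[:3,3]+np.array(s['position']),Rt@M[:3,:3]@d
    Rc=R.from_rotvec(np.ravel(im['rvec'])).as_matrix();t=np.ravel(im['tvec'])
    return -Rc.T@t,Rc.T@np.array([(u-K[0,2])/K[0,0],(v-K[1,2])/K[1,1],1])
def plane(s,im,u,v,z):
    o,d=ray(s,im,u,v); return o+d*(z-o[2])/d[2]
def tri(rays):
    A=0;b=0
    for o,d in rays:
        d=d/np.linalg.norm(d);P=np.eye(3)-np.outer(d,d);A=A+P;b=b+P@o
    return np.linalg.solve(A,b)
E
python3 - <<'E'
from h import *
for n in ['scene','side','wrist']:
    s,im=save(n,n+'1.png')
print(s)
a=[cv2.imread('pics/%s1.png'%n) for n in ['scene','side','wrist']]
E
```

```text
pics
{'clock': 0.1, 'joints': array([-0.10261922,  0.43515281,  0.02501182,  1.57397345, -0.01157599,
        1.13395889, -0.07510804]), 'dq': array([-0.00035975, -0.00137054,  0.00095509, -0.00352468,  0.0001099 ,
        0.00091841, -0.00049002]), 'joint_efforts': array([ 2.76666542e-03, -6.69124532e+01,  9.87763703e-01, -3.15145969e+01,
       -6.05509384e-02,  3.73947364e-02,  1.19628339e-04]), 'position': array([ 6.24574750e-01, -6.88000758e-05,  2.26036817e-01]), 'ee_rot': array([-2.22094405e+00, -2.22076107e+00,  1.66554725e-03]), 'force': array([0.43638147, 0.77995227, 0.29211135]), 'ft_torque': array([0.0467605 , 0.03969169, 0.04082052]), 'gripper_force': 0.0, 'width': 0.9952459187141534}
```

View pics/scene1.png

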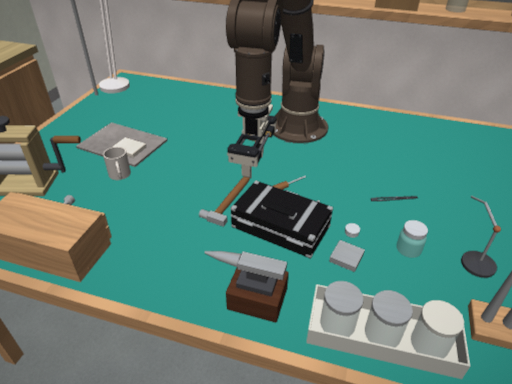

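View pics/side1.png

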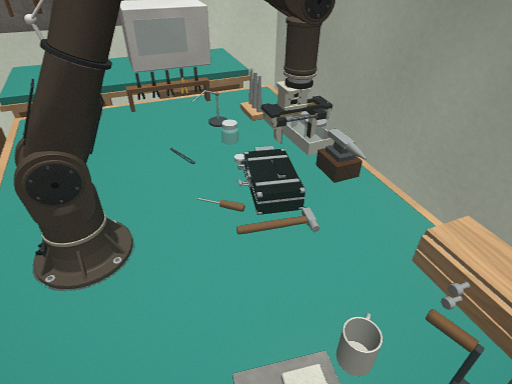

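View pics/wrist1.png

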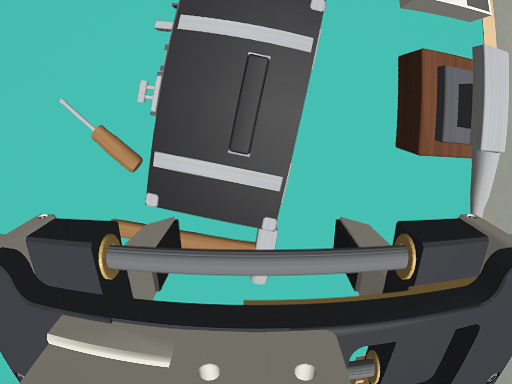

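The wrist picture shows the case front facing left, the T-bar at about (143,92), the tab block at about (163,26), the lid corners at (152,198), (270,225) and (318,5), and the handle corners at (249,54), (270,56), (250,155) and (229,152). The burnisher lies in front, with its handle end at (137,165), and the hammer lies to the right.

```bash
python3 - <<'E'
from h import *
np.set_printoptions(precision=4,suppress=True)
s,im=load('wrist1.png')
for n,u,v,z in [('FR',150,202,.078),('BR',272,228,.078),('BL',320,3,.078),('h',249,54,.092),('h',270,56,.092),('h',250,155,.092),('h',229,152,.092),('tbar',143,92,.045),('tbarTop',143,81,.045),('tbarBot',143,103,.045),('tab',163,26,.059),('burnHandleEnd',137,165,.012),('burnmid',100,135,.012),('burntip',62,100,.005)]:
    print(n,plane(s,im,u,v,z))
P=[plane(s,im,u,v,.078)[:2] for u,v in [(150,202),(272,228),(320,3)]]
print(np.linalg.norm(P[1]-P[0]),np.linalg.norm(P[2]-P[1]))
print('yaw',np.degrees(np.arctan2(*(P[1]-P[0])[::-1])),np.degrees(np.arctan2(*(P[2]-P[1])[::-1]))-90, 'c',(P[0]+P[2])/2)
for n in('wrist','scene','side'):
  I=cv2.imread(f'pics/{n}1.png')
I=cv2.imread('pics/wrist1.png')[0:240,40:340]
cv2.imwrite('pics/crop1.png',cv2.resize(I,None,fx=2.5,fy=2.5,interpolation=cv2.INTER_CUBIC))
E
```

```text
FR [ 0.5047 -0.0296  0.078 ]
BR [ 0.6426 -0.0594  0.078 ]
BL [0.6914 0.1872 0.078 ]
h [0.618  0.1249 0.092 ]
h [0.6383 0.1229 0.092 ]
h [0.6188 0.0247 0.092 ]
h [0.598  0.0278 0.092 ]
tbar [0.4915 0.0951 0.045 ]
tbarTop [0.4917 0.1083 0.045 ]
tbarBot [0.4911 0.0819 0.045 ]
tab [0.5207 0.1695 0.059 ]
burnHandleEnd [0.4644 0.0008 0.012 ]
burnmid [0.4099 0.0443 0.012 ]
burntip [0.3402 0.1004 0.005 ]
0.1410780581566134 0.25134320110756825
yaw -12.193503883948166 -11.203244545651131 c [0.5981 0.0788]
```

View pics/crop1.png

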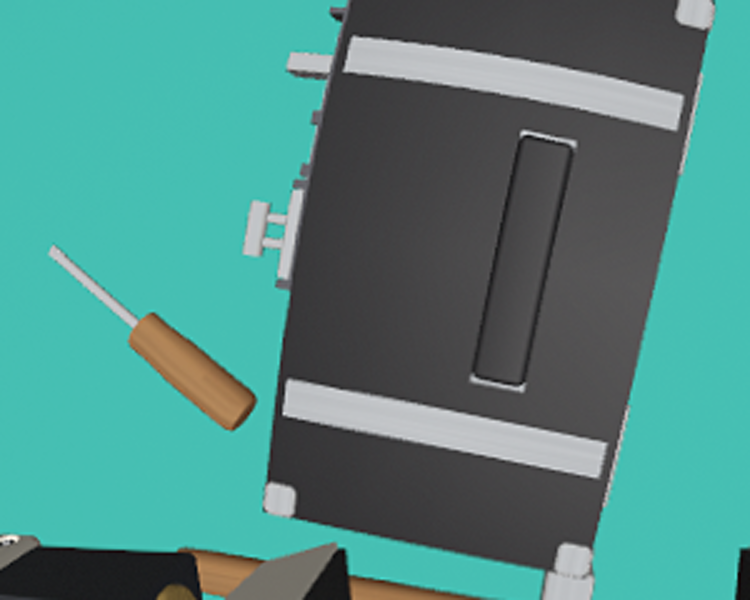

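The case centre is at about (0.5985, 0.079) with a yaw of −11.6°. The T-bar sits about 6 mm right of nominal, and the tab is at case y of about 73 mm. I'll turn the gripper so it closes along the case's y axis and move it above the gap to the right of the tab.

Call:
{"op": "drive_tool", "data": {"targets": [[0,0,1.6,-0.3,0.35,0,0],[0,0,3.2,-0.6,0.7,0,0],[0,0,4.8,-0.9,1.05,0,0],[0,0,6.4,-1.2,1.4,0,0],[0,0,8,-1.5,1.7,0,0]], "force": 20}}

```text
clock: 0.65
position: [0.5643, 0.0687, 0.2265]
ee_rot: [-1.319, -2.851, 0.0]
force: [0.1, -0.2, -0.5]
width: 0.616
gripper_force: 0.0
```

Call:
{"op": "drive_tool", "data": {"targets": [[0,0,1.55,-0.3,0.35,0,0],[0,0,3.1,-0.6,0.7,-0.2,0],[0,0,4.65,-0.9,1.05,-0.4,0],[0,0,6.2,-1.2,1.4,-0.6,0],[0,0,7.68,-1.43,1.74,-0.8,0]]}}

```text
clock: 1.15
position: [0.5069, 0.1381, 0.1943]
ee_rot: [-0.309, -3.126, 0.0]
force: [0.4, -0.6, -0.3]
width: 0.179
gripper_force: 0.0
```

Call:
{"op": "drive_tool", "data": {"targets": [[0,0,0,0,0,0,0],[0,0,0,0,0,0,0]]}}

```text
clock: 1.35
position: [0.508, 0.1371, 0.1947]
ee_rot: [-0.323, -3.125, 0.001]
force: [0.0, -1.0, -0.3]
width: 0.024
gripper_force: 0.0
```

```bash
python3 - <<'E'
from h import *
s,im=save('wrist','w2.png'); print(s['position'],s['ee_rot'],s['force'],s['width'])
M=R.from_rotvec(s['ee_rot']).as_matrix();print(M)
E
```

```text
[0.50799865 0.1371118  0.19473312] [-3.22515581e-01 -3.12477849e+00  5.40978083e-04] [ 0.02483984 -1.04329989 -0.30495245] 0.02369532652345045
[[-9.78918990e-01  2.04248741e-01 -2.48644993e-04]
 [ 2.04248815e-01  9.78918954e-01 -3.20587280e-04]
 [ 1.77923748e-04 -3.64614422e-04 -9.99999918e-01]]
```

View pics/w2.png

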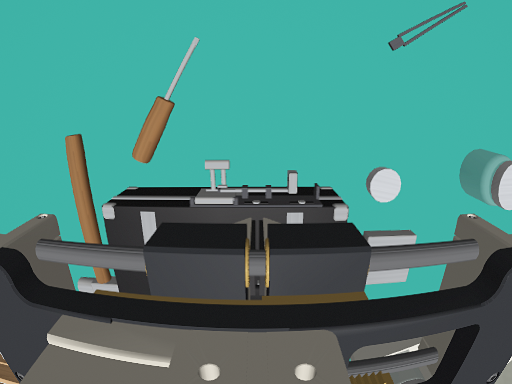

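The new view shows the T-bar at (204–229, 164), the tab block at (288–297, 171–194) and the end stop at (317,190).

```bash
python3 - <<'E'
from h import *
np.set_printoptions(precision=4,suppress=True)
s,im=load('w2.png')
a=np.radians(-11.6);ex=np.array([np.cos(a),np.sin(a)]);ey=np.array([-ex[1],ex[0]]);O=np.array([.5985,.079])
for n,u,v,z in [('tL',204.5,163,.045),('tR',229.5,163,.045),('tabfrontL',288,172,.059),('tabfrontR',297,172,.059),('stop',317,186,.055),('lidFR',104,208,.078),('lidFL',347,210,.078)]:
    p=plane(s,im,u,v,z)[:2]; print(n,p,'case',(p-O)@ex,(p-O)@ey)
t=s['position'][:2]-O;print('tcp',t@ex,t@ey)
I=im['pixels'][150:220,180:340,::-1];cv2.imwrite('pics/c2.png',cv2.resize(I,None,fx=5,fy=5,interpolation=cv2.INTER_CUBIC))
E
```

```text
tL [0.4835 0.0851] case -0.11387228789982157 -0.01717907618269135
tR [0.4892 0.1112] case -0.11359256324832552 0.00959036898744731
tabfrontL [0.508 0.169] case -0.10677867063212047 0.07000028455961584
tabfrontR [0.5098 0.1781] case -0.10679563911734996 0.07922706592541726
stop [0.5298 0.1968] case -0.09094245938624598 0.10158785299593309
lidFR [ 0.5012 -0.0299] case -0.07343125587178981 -0.12620254114691473
lidFL [0.5541 0.2204] case -0.07193820527599187 0.12955686488444695
tcp -0.10033788163526938 0.038727061856720396
```

View pics/c2.png

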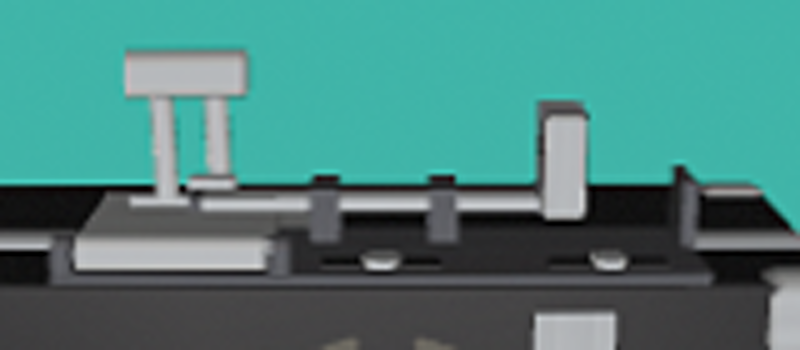

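Call:
{"op": "drive_tool", "data": {"targets": [[0,0,0,-0.09,0.02,-0.8,0],[0,0,0,-0.09,0.02,-1.8,0],[0,0,0,-0.09,0.02,-2.8,0],[0,0,0,-0.09,0.02,-3.5,0],[0,0,0,-0.09,0.02,-3.7,0]]}}

```text
clock: 1.9
position: [0.5033, 0.1367, 0.0443]
ee_rot: [-0.323, -3.122, 0.004]
force: [0.4, -0.5, 0.8]
width: 0.006
gripper_force: 0.0
```

Call:
{"op": "drive_tool", "data": {"targets": [[0,0,0,0.01,0.05,0,0],[0,0,0,0.02,0.1,0,0],[0,0,0,0.03,0.15,0,0],[0,0,0,0.04,0.2,0,0],[0,0,0,0.04,0.2,0,0]]}}

```text
clock: 2.4
position: [0.5064, 0.147, 0.0476]
ee_rot: [0.317, 3.124, 0.001]
force: [1.0, -0.1, 0.3]
width: 0.003
gripper_force: 0.0
```

Call:
{"op": "drive_tool", "data": {"targets": [[0,0,0,0.006,0.03,0,0],[0,0,0,0.012,0.06,0,0],[0,0,0,0.018,0.09,0,0],[0,0,0,0.024,0.12,0,0],[0,0,0,0.03,0.15,0,0]]}}

```text
clock: 2.9
position: [0.507, 0.1525, 0.0467]
ee_rot: [-0.318, -3.125, -0.0]
force: [0.2, -0.7, -0.7]
width: 0.007
gripper_force: 0.0
```

Call:
{"op": "drive_tool", "data": {"targets": [[0,0,0,0.006,0.03,0,0],[0,0,0,0.012,0.06,0,0],[0,0,0,0.018,0.09,0,0],[0,0,0,0.024,0.12,0,0],[0,0,0,0.03,0.15,0,0]]}}

```text
clock: 3.4
position: [0.5079, 0.1571, 0.0466]
ee_rot: [-0.319, -3.125, 0.003]
force: [-0.7, -4.2, 0.5]
width: 0.005
gripper_force: 2.4
```

Call:
{"op": "drive_tool", "data": {"targets": [[0,0,0,0.006,0.03,0,0],[0,0,0,0.012,0.06,0,0],[0,0,0,0.018,0.09,0,0],[0,0,0,0.024,0.12,0,0],[0,0,0,0.03,0.15,0,0]]}}

```text
clock: 3.9
position: [0.5091, 0.163, 0.0466]
ee_rot: [-0.319, -3.125, 0.003]
force: [-1.1, -3.8, 1.4]
width: 0.005
gripper_force: 2.3
```

Call:
{"op": "drive_tool", "data": {"targets": [[0,0,0,0.006,0.03,0,0],[0,0,0,0.012,0.06,0,0],[0,0,0,0.018,0.09,0,0],[0,0,0,0.024,0.12,0,0]]}}

```text
clock: 4.3
position: [0.5101, 0.1679, 0.0465]
ee_rot: [-0.319, -3.125, 0.003]
force: [0.1, -4.7, 1.5]
width: 0.008
gripper_force: 2.3
```

Friction holds at about 4 to 5 N. I'll check how far the tab is from the stop.

```bash
python3 - <<'E'
from h import *
s,im=save('wrist','w3.png'); print(s['position'],s['force'])
I=im['pixels'][0:250,130:430,::-1];cv2.imwrite('pics/c3.png',cv2.resize(I,None,fx=2.4,fy=2.4,interpolation=cv2.INTER_CUBIC))
E
```

```text
[0.5101129  0.16785335 0.04653318] [ 0.08587489 -4.73757086  1.53915687]
```

View pics/c3.png

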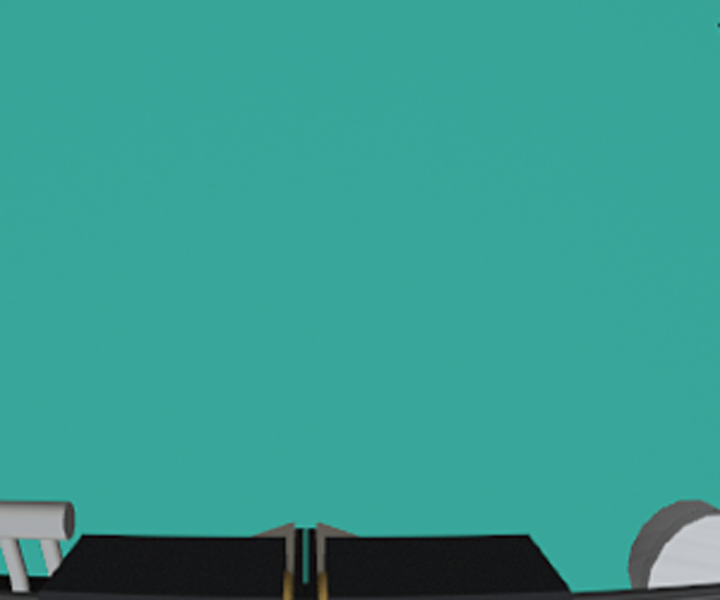

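The fingers hide the tab in this view, so I'll carry on by force, in smaller steps.

Call:
{"op": "drive_tool", "data": {"targets": [[0,0,0,0.005,0.025,0,0],[0,0,0,0.01,0.05,0,0],[0,0,0,0.015,0.075,0,0]]}}

```text
clock: 4.65
position: [0.5108, 0.171, 0.0466]
ee_rot: [-0.319, -3.125, 0.002]
force: [-1.2, -4.8, 1.8]
width: 0.001
gripper_force: 2.2
```

Call:
{"op": "drive_tool", "data": {"targets": [[0,0,0,0.004,0.02,0,0],[0,0,0,0.008,0.04,0,0],[0,0,0,0.012,0.06,0,0]]}}

```text
clock: 4.95
position: [0.5113, 0.1735, 0.0466]
ee_rot: [-0.319, -3.125, 0.002]
force: [-0.7, -5.9, 1.7]
width: 0.003
gripper_force: 2.2
```

Call:
{"op": "drive_tool", "data": {"targets": [[0,0,0,0.003,0.015,0,0],[0,0,0,0.006,0.03,0,0]]}}

```text
clock: 5.15
position: [0.5115, 0.1746, 0.0466]
ee_rot: [-0.319, -3.125, 0.002]
force: [-0.3, -5.0, 1.1]
width: 0.003
gripper_force: 2.4
```

Call:
{"op": "drive_tool", "data": {"targets": [[0,0,0,0.003,0.015,0,0],[0,0,0,0.006,0.03,0,0]]}}

```text
clock: 5.35
position: [0.5116, 0.1748, 0.0464]
ee_rot: [-0.32, -3.124, 0.004]
force: [-0.9, -9.2, 1.9]
width: 0.006
gripper_force: 4.1
```

The tab has stopped: a 0.6 mm push moved it only 0.2 mm and the force rose to 9 N. I'll back off, rise and check over the T-bar.

Call:
{"op": "drive_tool", "data": {"targets": [[0,0,0,-0.03,-0.15,0,0],[0,0,0,-0.08,-0.3,0.9,0.2],[0,0,0,-0.25,-0.9,2.0,0.5],[0,0,0,-0.45,-1.5,3.1,0.6],[0,0,0,-0.56,-1.95,3.7,0.65]]}}

```text
clock: 5.85
position: [0.4901, 0.0987, 0.1979]
ee_rot: [0.317, 3.122, 0.003]
force: [0.9, 0.7, 0.1]
width: 0.306
gripper_force: 0.0
```

Call:
{"op": "drive_tool", "data": {"targets": [[0,0,0,0,0,0,0.65],[0,0,0,0,0,0,0.65]]}}

```text
clock: 6.05
position: [0.4899, 0.0992, 0.1952]
ee_rot: [0.318, 3.124, 0.002]
force: [-0.4, -0.3, -0.5]
width: 0.474
gripper_force: 0.0
```

```bash
python3 - <<'E'
from h import *
s,im=save('wrist','w4.png'); print(s['position'],s['force'],s['width'])
I=im['pixels'][130:230,150:410,::-1];cv2.imwrite('pics/c4.png',cv2.resize(I,None,fx=3,fy=3,interpolation=cv2.INTER_CUBIC))
E
```

```text
[0.48987661 0.09916766 0.19520913] [-0.3520979  -0.26136966 -0.49469938] 0.47432983433696196
```

View pics/c4.png

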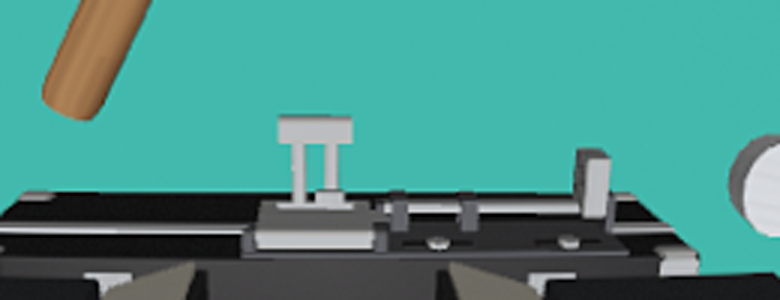

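The tab block now touches the end stop, at crop x of about 610, and no longer covers the latch. The T-bar is centred at crop (315,129).

```bash
python3 - <<'E'
from h import *
np.set_printoptions(precision=4,suppress=True)
s,im=load('w4.png');s1,i1=load('wrist1.png')
u,v=150+315.5/3,130+129/3
p=plane(s,im,u,v,.042);q=plane(s1,i1,142.8,91.6,.044)
print(p,q,tri([ray(s,im,u,v),ray(s1,i1,142.8,91.6)]),'d/40mm',(p-s['position'])/.04)
E
```

```text
[0.4883 0.0976 0.042 ] [0.4908 0.0956 0.044 ] [0.4889 0.0967 0.0387] d/40mm [-0.0403 -0.0401 -3.8302]
```

Call:
{"op": "drive_tool", "data": {"targets": [[0,0,0,-0.03,-0.05,-1.0,0.65],[0,0,0,-0.03,-0.05,-2.0,0.65],[0,0,0,-0.03,-0.05,-3.0,0.65],[0,0,0,-0.03,-0.05,-3.9,0.65],[0,0,0,-0.03,-0.05,-4.28,0.65]]}}

```text
clock: 6.6
position: [0.4852, 0.0976, 0.0191]
ee_rot: [-0.314, -3.119, 0.002]
force: [-0.4, 0.6, 0.3]
width: 0.652
gripper_force: 0.0
```

Call:
{"op": "drive_tool", "data": {"targets": [[0,0,0,0,0,0,0.5],[0,0,0,0,0,0,0.35],[0,0,0,0,0,0,0.25],[0,0,0,0,0,0,0.2],[0,0,0,0,0,0,0.2]], "force": 20}}

```text
clock: 7.1
position: [0.4889, 0.0971, 0.0244]
ee_rot: [0.318, 3.124, 0.001]
force: [0.5, -0.5, 1.9]
width: 0.279
gripper_force: 20.0
```

Call:
{"op": "drive_tool", "data": {"targets": [[0,0,0,0,0,0,0.2],[0,0,0,0,0,0,0.15],[0,0,0,0,0,0,0.15]]}}

```text
clock: 7.4
position: [0.4891, 0.0972, 0.0242]
ee_rot: [0.318, 3.124, 0.001]
force: [0.1, -1.2, 7.0]
width: 0.276
gripper_force: 20.0
```

```bash
python3 - <<'E'
import numpy as np
a=np.radians(-11.6);ex=np.array([np.cos(a),np.sin(a)])
def seq(h,p,th):
    r=np.array(p)-h
    pts=[np.array([r[0]*np.cos(t)+r[1]*np.sin(t),-r[0]*np.sin(t)+r[1]*np.cos(t)]) for t in th]
    for i in range(0,len(th)-1,5):
        print([(lambda d:[round(float(x),2) for x in (d[0]*ex[0]/40,d[0]*ex[1]/40,d[1]/40)])(pts[j]-pts[i]) for j in range(i+1,min(i+6,len(th)))])
print('latch');seq(np.array([-80,72]),(-110,40),np.linspace(0,1.45,16))
print('lid');seq(np.array([75,44]),(-116,98),np.linspace(0,1.42,21))
E
```

```text
latch
[[-0.07, 0.01, 0.08], [-0.14, 0.03, 0.16], [-0.19, 0.04, 0.25], [-0.24, 0.05, 0.34], [-0.28, 0.06, 0.44]]
[[-0.03, 0.01, 0.1], [-0.05, 0.01, 0.21], [-0.06, 0.01, 0.31], [-0.06, 0.01, 0.42], [-0.05, 0.01, 0.52]]
[[0.02, -0.0, 0.1], [0.05, -0.01, 0.21], [0.09, -0.02, 0.3], [0.14, -0.03, 0.4], [0.2, -0.04, 0.49]]
lid
[[0.11, -0.02, 0.34], [0.23, -0.05, 0.66], [0.39, -0.08, 0.98], [0.56, -0.11, 1.28], [0.75, -0.15, 1.58]]
[[0.21, -0.04, 0.28], [0.45, -0.09, 0.54], [0.69, -0.14, 0.78], [0.96, -0.2, 1.01], [1.24, -0.25, 1.21]]
[[0.29, -0.06, 0.18], [0.6, -0.12, 0.35], [0.92, -0.19, 0.49], [1.24, -0.26, 0.6], [1.58, -0.32, 0.69]]
[[0.34, -0.07, 0.07], [0.68, -0.14, 0.11], [1.03, -0.21, 0.13], [1.37, -0.28, 0.12], [1.71, -0.35, 0.09]]
```

Call:
{"op": "drive_tool", "data": {"targets": [[0,0,0,-0.07,0.01,0.08,0.15],[0,0,0,-0.14,0.03,0.16,0.15],[0,0,0,-0.14,0.03,0.16,0.15]], "force": 25}}

```text
clock: 7.7
position: [0.4833, 0.0983, 0.0306]
ee_rot: [0.318, 3.124, 0.001]
force: [4.9, 0.5, 0.7]
width: 0.275
gripper_force: 25.0
```

Call:
{"op": "drive_tool", "data": {"targets": [[0,0,0,-0.05,0.01,0.09,0.15],[0,0,0,-0.1,0.02,0.18,0.15],[0,0,0,-0.14,0.03,0.28,0.15]]}}

```text
clock: 8.0
position: [0.4771, 0.0996, 0.0414]
ee_rot: [0.317, 3.125, 0.0]
force: [5.4, 0.4, -2.3]
width: 0.276
gripper_force: 25.0
```

Call:
{"op": "drive_tool", "data": {"targets": [[0,0,0,-0.03,0.01,0.1,0.15],[0,0,0,-0.05,0.01,0.21,0.15],[0,0,0,-0.06,0.01,0.31,0.15],[0,0,0,-0.06,0.01,0.42,0.15],[0,0,0,-0.05,0.01,0.52,0.15]]}}

```text
clock: 8.5
position: [0.4743, 0.1, 0.0621]
ee_rot: [-0.317, -3.124, 0.0]
force: [0.0, 3.5, -4.1]
width: 0.276
gripper_force: 25.0
```

Call:
{"op": "drive_tool", "data": {"targets": [[0,0,0,0.02,0,0.1,0.15],[0,0,0,0.05,-0.01,0.21,0.15],[0,0,0,0.09,-0.02,0.3,0.15],[0,0,0,0.14,-0.03,0.4,0.15],[0,0,0,0.2,-0.04,0.49,0.15]]}}

```text
clock: 9.0
position: [0.482, 0.0984, 0.0816]
ee_rot: [-0.317, -3.123, 0.001]
force: [-3.1, 4.0, -2.2]
width: 0.276
gripper_force: 25.0
```

```bash
python3 - <<'E'
from h import *
s,im=save('side','s5.png'); print(s['position'],s['force'],s['width'])
I=im['pixels'][60:240,180:380,::-1];cv2.imwrite('pics/c5.png',cv2.resize(I,None,fx=3,fy=3,interpolation=cv2.INTER_CUBIC))
E
```

```text
[0.48195919 0.09836037 0.08160252] [-3.08258419  3.99810166 -2.24499437] 0.2759892534096766
```

View pics/c5.png

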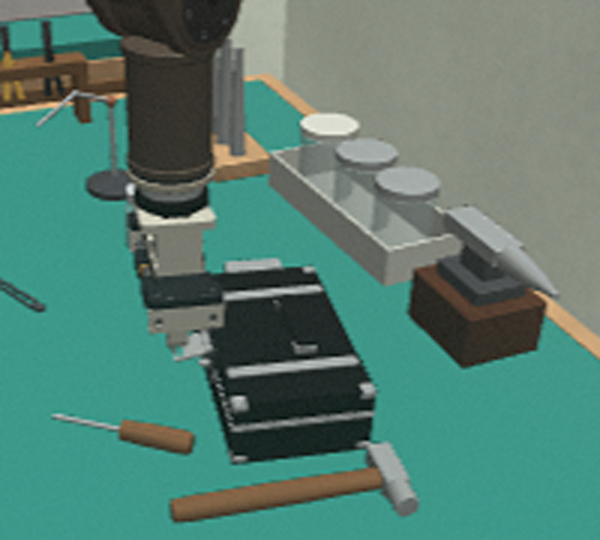

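The bar followed the grip, and the hasp plate now stands out horizontally at crop (195,345). Next I'll lift the lid along its arc.

Call:
{"op": "drive_tool", "data": {"targets": [[0,0,0,0.06,-0.01,0.17,0.15],[0,0,0,0.11,-0.02,0.34,0.15],[0,0,0,0.17,-0.03,0.5,0.15],[0,0,0,0.23,-0.05,0.66,0.15]]}}

```text
clock: 9.45
position: [0.4921, 0.0962, 0.1085]
ee_rot: [-0.317, -3.125, 0.0]
force: [-1.5, 4.9, -4.9]
width: 0.272
gripper_force: 25.0
```

Call:
{"op": "drive_tool", "data": {"targets": [[0,0,0,0.08,-0.015,0.16,0.15],[0,0,0,0.16,-0.03,0.32,0.15],[0,0,0,0.24,-0.045,0.47,0.15],[0,0,0,0.33,-0.06,0.62,0.15],[0,0,0,0.52,-0.1,0.92,0.15]]}}

```text
clock: 9.95
position: [0.5123, 0.0921, 0.1448]
ee_rot: [-0.317, -3.124, 0.001]
force: [-0.8, 2.9, -5.0]
width: 0.278
gripper_force: 25.0
```

Call:
{"op": "drive_tool", "data": {"targets": [[0,0,0,0.21,-0.04,0.28,0.15],[0,0,0,0.45,-0.09,0.54,0.15],[0,0,0,0.69,-0.14,0.78,0.15],[0,0,0,0.96,-0.2,1.01,0.15],[0,0,0,1.24,-0.25,1.21,0.15]]}}

```text
clock: 10.45
position: [0.5622, 0.0818, 0.1941]
ee_rot: [-0.318, -3.124, 0.001]
force: [-3.3, 2.6, 0.7]
width: 0.278
gripper_force: 25.0
```

Call:
{"op": "drive_tool", "data": {"targets": [[0,0,0,0.29,-0.06,0.18,0.15],[0,0,0,0.6,-0.12,0.35,0.15],[0,0,0,0.92,-0.19,0.49,0.15],[0,0,0,1.24,-0.26,0.6,0.15],[0,0,0,1.58,-0.32,0.69,0.15]]}}

```text
clock: 10.95
position: [0.6261, 0.0687, 0.2225]
ee_rot: [0.318, 3.125, -0.001]
force: [-4.3, 2.2, 5.2]
width: 0.278
gripper_force: 25.0
```

Call:
{"op": "drive_tool", "data": {"targets": [[0,0,0,0.34,-0.07,0.07,0.15],[0,0,0,0.68,-0.14,0.11,0.15],[0,0,0,1.03,-0.21,0.13,0.15],[0,0,0,1.37,-0.28,0.12,0.15],[0,0,0,1.71,-0.35,0.09,0.15]]}}

```text
clock: 11.45
position: [0.6957, 0.0541, 0.2266]
ee_rot: [0.319, 3.123, -0.001]
force: [-1.7, 0.8, 4.5]
width: 0.279
gripper_force: 25.0
```

Call:
{"op": "drive_tool", "data": {"targets": [[0,0,0,0,0,0,0.15],[0,0,0,0,0,0,0.15]]}}

```text
clock: 11.65
position: [0.6968, 0.0539, 0.2268]
ee_rot: [0.32, 3.12, -0.0]
force: [2.0, -0.3, 5.1]
width: 0.273
gripper_force: 25.0
```

```bash
python3 - <<'E'
from h import *
s,im=save('side','s6.png'); print(s['position'],s['force'],s['width'])
I=im['pixels'][60:240,180:380,::-1];cv2.imwrite('pics/c6.png',cv2.resize(I,None,fx=3,fy=3,interpolation=cv2.INTER_CUBIC))
E
```

```text
[0.69678022 0.05386039 0.22682808] [ 1.96346063 -0.26927374  5.08140054] 0.27295688219792225
```

View pics/c6.png

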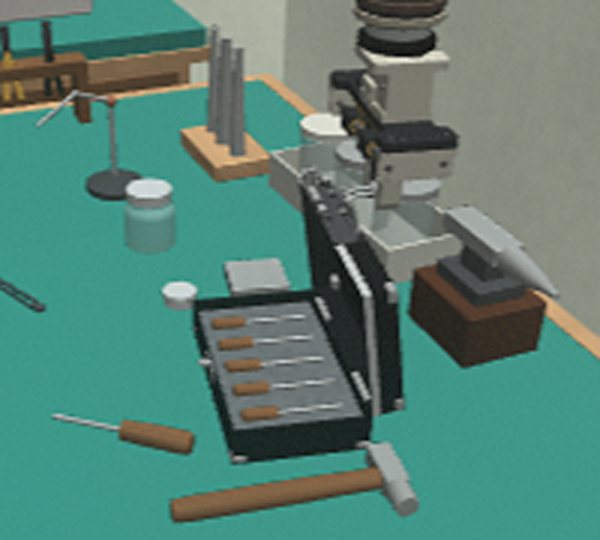

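The lid stands nearly upright. I'll let go and lift straight up.

Call:
{"op": "drive_tool", "data": {"targets": [[0,0,0,0,0,0,0.35],[0,0,0,0,0,0,0.5],[0,0,0,0,0,0,0.6],[0,0,0,0,0,0,0.65],[0,0,0,0,0,0,0.65]]}}

```text
clock: 12.2
position: [0.6942, 0.0552, 0.2242]
ee_rot: [-0.318, -3.125, 0.0]
force: [0.1, -0.2, 0.6]
width: 0.634
gripper_force: 0.0
```

Call:
{"op": "drive_tool", "data": {"targets": [[0,0,0,0,0,0.4,0.65],[0,0,0,0,0,1,0.65],[0,0,0,0,0,1.8,0.65],[0,0,0,0,0,2.4,0.65],[0,0,0,0,0,2.4,0.65]]}}

```text
clock: 12.7
position: [0.6958, 0.0558, 0.3246]
ee_rot: [0.317, 3.119, 0.003]
force: [-0.1, 0.5, -0.0]
width: 0.651
gripper_force: 0.0
```

Call:
{"op": "drive_tool", "data": {"targets": [[0,0,0,0,0,0,0.65],[0,0,0,0,0,0,0.65],[0,0,0,0,0,0,0.65],[0,0,0,0,0,0,0.65]]}}

```text
clock: 13.1
position: [0.694, 0.0553, 0.3193]
ee_rot: [-0.317, -3.124, 0.001]
force: [0.7, -0.4, -0.3]
width: 0.648
gripper_force: 0.0
```

```bash
python3 - <<'E'
from h import *
s,im=save('side','s7.png'); print(s['position'],s['force'],s['width'])
I=im['pixels'][60:240,180:380,::-1];cv2.imwrite('pics/c7.png',cv2.resize(I,None,fx=3,fy=3,interpolation=cv2.INTER_CUBIC))
E
```

```text
[0.69400777 0.05530096 0.31933541] [ 0.67851263 -0.44627524 -0.31612059] 0.648352718497395
```

View pics/c7.png

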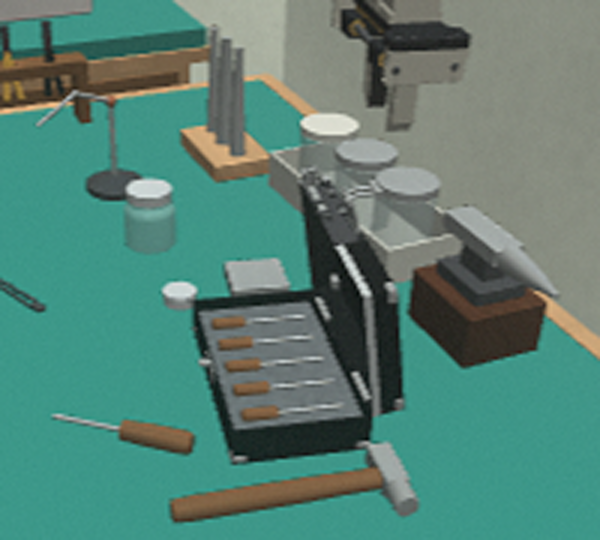

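The lid stands open and the gripper is well clear, so I'm handing in.

```bash
python3 -c "
from cell import arm
print(arm.sign_off())"
```

```text
the job is handed in; nothing more can be done
None
```

The case is open: I slid the tab to its stop with about 9 N peak measured force, swung the latch up and left the lid standing near upright with the gripper clear; I handed it in at about 13 s, and no verdict came back.

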